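Regrip the cam key in its cradle and draw the shelf panel tight

TASK

Pick up the orange-handled cam key from the table, lay it tip down in the sloping blue groove of the cradle and let go, so that you can take it again by the top of its handle. Stand the key upright in the square socket of the cam lock disc and turn the disc clockwise, about half a turn to its stop, so that the side panel is drawn tight against the board. Then put the key back in the groove, fully home, and let go; turn the disc with the key only, keep the gripper off the shelf parts, and leave the other things on the table where they are.

Things in the scene. Friction and masses are not known exactly. Their poses are not given: they have to be found in the camera images.
- key_grip (a point): centre of the loose cam key's orange handle, 26 x 26 mm square, 100 mm long, black band near its top end. Key: straight, 190 mm, about 0.13 kg, lying on a handle face at the start. Origin on the key's axis, 140 mm from the tip, 50 mm from the handle's top; x along the key from tip to handle top; y, z square to the handle's faces (z up at the start). Balance point 35 mm towards the tip
- key_tip (a point): centre of the end face of the key's steel shank, on the key's axis; axes as key_grip. The shank is 90 mm long, 12 x 12 mm square, its last 4 mm thinned to 9 x 9 mm; its faces are parallel to the handle's. With the key lying on the table the shank is 7 mm clear of it
- groove: blue groove sloping at 45 degrees on a fixed wooden foot (140 x 85 x 12 mm): the cradle. It holds the key tip down, handle up, the handle leaning roughly to the right as the robot sees it (-y). Origin: where the centre of the key's tip lies when home against the end plate, 35 mm above the table. x points up along the groove (the key's axis, tip to handle), z square to it, up out of the groove, y across
- groove_rest (a point): point on the key's axis where the handle begins when the key is home, 90 mm up the groove from its origin; same axes. Below it the shank lies between walls 16 mm apart, flared at the top, 4 to 70 mm up the groove, standing up to 19 mm above the key's axis. From here the handle's lower 35 mm lies on a rest 14 mm wide, 13 mm under the axis; its upper 65 mm is free all round
- shelf_unit: corner of a flat-pack shelf, fixed: light wood board 240 x 145 mm lying on battens, top 42 mm above the table, a cam lock let into it, an upright side panel 22 mm thick, 120 mm high along its edge on the robot's right. Origin at table level under the cam's centre; x along the 240 mm side (-120 to 120 mm), y across (board -45 to 100 mm, the panel beyond -45), z up. Green dot on the board 36 mm to -x of the cam
- cam_socket (a point): centre of the mouth of the square socket in the steel cam disc (45 mm across, top 43.5 mm above the table, axis vertical). Socket 15 x 15 mm, 15 mm deep, 3 mm bevel at the mouth; the key's 12 mm shank has about 17 degrees of turning play in it. The frame turns with the disc: x, y square to the socket's sides, x towards the yellow mark on the rim, z up
- cam_disc (a joint): turn of the cam disc, rad: 0 = open (yellow mark away from the green dot), grows clockwise seen from above, stop at 3.14 = tight (yellow mark at the green dot). Starts from 0 to 0.4. Stiff, about 0.1 N m; stays where it is left
- side_panel (a joint): how far the cam's bolt has drawn the side panel towards the board, m: 0 = 10 mm gap, 0.010 = gap closed. It follows the cam in proportion and cannot be pushed in without turning the cam
- cup_a: clear plastic portion cup, 62 mm across, 33 mm high, loose, to be left alone; origin at the centre of its underside
- cup_b: white plastic portion cup, 62 mm across, 33 mm high, loose, to be left alone; origin at the centre of its underside
- cup_c: clear plastic portion cup, 62 mm across, 33 mm high, loose, to be left alone; origin at the centre of its underside
- tub: big white lidded tub with a blue band, 110 mm across, 150 mm high, loose, to be left alone; origin at the centre of its underside
- mouse: black computer mouse, 100 x 60 x 30 mm, loose, to be left alone; origin at the centre of its underside
- spare_bolt: spare steel bolt with a square head, 67 mm long, 14 mm thick, lying down, loose, to be left alone; origin at the centre of its underside
- carton: flat cardboard carton 90 x 140 x 45 mm, loose, to be left alone; origin at the centre of its underside
Not all that is in view belongs to the job. There is more than one size of the part that bears key_grip; the job needs the largest.

How it is judged (in metres and radians):
On the way, in this order (a step that is already met when the one before it is completed fails the run):
1. the key lies tip down in the cradle's groove, let go (distance between key_tip and groove below 0.015 m and angle between the x axis of key_grip and the x axis of groove, either way round below 0.15 rad and contact force between the fingers and anything else below 0.1 N and linear speed of cam_key below 0.02 m/s), for 0.2 s.
2. the key stands upright with its tip in the cam's socket (horizontal distance between key_tip and cam_socket below 0.006 m and z of key_tip in the frame of cam_socket below -0.006 m and angle between key_grip's own x axis and vertical below 0.2 rad), for 0.1 s.
3. the cam is turned to its stop with the key still in the socket, the panel drawn tight (value of joint cam_disc above 2.95 rad and value of joint side_panel above 0.0088 m and horizontal distance between key_tip and cam_socket below 0.008 m), for 0.1 s.
At the end, for the whole second after the job is handed in: the cam disc is turned beyond 2.95 rad (stop at 3.14), the side panel drawn in by more than 8.8 mm of 10, and the key lies released and at rest in the cradle's groove, its tip within 15 mm of home and its axis within 0.15 rad of the groove (all of step 1 and value of joint cam_disc above 2.95 rad and value of joint side_panel above 0.0088 m); the robot touches nothing.
It fails at once if the gripper presses on the shelf parts (contact force between the fingers and shelf_unit above 2 N).
It fails at once if another thing on the table is pushed more than 30 mm (distance of any of cup_a, cup_b, cup_c, tub, mouse, spare_bolt, carton from where it was at the start of the episode above 0.03 m).
It also fails if it takes over 72 s, if anything falls off the work surface, if the arm or the gripper's body presses on something with over 40 N, if the wrist force passes 120 N, or if a joint passes its speed limit or range.

ROBOT

A 6-joint arm with a two-finger parallel gripper is mounted at the origin on the work surface. World frame = base frame: x ahead of the robot, y to its left, z up, the work surface at z = 0. Lengths are in mm, angles in rad, forces in N, time in s.
With the tool pointing down it reaches from about 275 to 750 mm from the base axis. Payload 10.2 kg.
Tool frame: the origin (TCP) lies on the centre line of the jaws, within the pads' length; the fingertips stand 17 mm ahead of it and the grasp point (between the pads) lies 2 mm behind it; z points along the fingers, y is the line along which they close (so a half turn about z gives the same grasp; the last joint's range is limited). The gripper opens to 85 mm and grips with 20 to 120 N. Pads are 22 mm wide; open, the fingers measure 114 mm over their backs; the gripper's body (76 mm by 85 mm) begins 54 mm behind the grasp point. The pads swing forward as they close: fully open they stand 13 mm farther back than shut.
Start: joints at [1.093, 0.313, 1.498, -0, 1.331, -0.223], TCP at [132.34, 508.053, 248.294] pointing down, gripper open.
Joint ranges: [-2.94, 2.94], [-0.97, 2.17], [0.19, 2.56], [-1.23, 4.37], [0.02, 3.11], [-2.88, 2.88]. Speed limits (rad/s): [2.39, 2.39, 3.01, 3.14, 3.14, 3.14].

INTERFACE

Orientations are given as a unit quaternion [w, x, y, z].
In Python, from rig import ctrl gives the robot as it stands. The module is installed in compiled form; this text tells all that it offers.
- The arm moves only by the shell command python3 -m jog 'ROWS' [FORCE]. ROWS is JSON, a list of rows, each an object with "delta_pos": the shift along the world's x, y, z in mm, a list of three; "angular": the turn, a rotation vector about the world's x, y, z in rad, a list of three; "fingers": the opening, from 0 (shut) to 1 (fully open). In form: [{"delta_pos": [tx, ty, tz], "angular": [rx, ry, rz], "fingers": fingers}, ...]. A call has 1 to 10 rows; each row is the pose to reach, as a shift and turn from the pose commanded when the call began; what a row does not reach only later rows make up. A row lasts 1/8 s, in which the tool goes at most 62.5 mm and 10.7 degrees, less where a joint would pass 70% of its speed; a pose out of reach is approached as far as the arm can. A call with a gripper value outside its range is refused whole. The fingers move at their own pace and stop on an object; FORCE is the grip in N (left out, the last holds). Time passes only in rows, so rows that repeat a pose let the fingers close. It gives the time, the measured TCP pose, the force, the opening and the grip force at its end, in the units of the state.
- ctrl.sense(): the state, without advancing time (a new reading comes with each control period).
- ctrl.capture(name): name is "scene" or "side" or "wrist"; returns a dict with "pixels" (480x640x3 uint8, blue, green, red), "fx", "fy", "cx", "cy" (pixels), "R" (3x3) and "t" (3): a world point X has camera coordinates R X + t. Camera axes: x right, y down, z forward; pixel columns grow to the right and rows downward; lengths in mm; the calibration is good to about 2 mm. A picture is of the moment at which its call begins. There is no depth.
- ctrl.finish_job(): hands the job in; it is judged then, once.
The state is a dict: "time_s": time; "joints": joint angles; "dq": joint speeds; "tau": joint torques, N m; "eef_pos": TCP position; "ee_rot": TCP orientation; "force": force on the tool from outside, world axes, zero at the start; "wrist_torque": the same for the moment, N m; "grip_width": opening from 0.0 (shut) to 1.0 (fully open); "grip_force": force on a finger pad.
Only numpy, scipy, OpenCV 4.12 (cv2) and the standard library are available. Lean on these libraries where they do the work, as an engineer would, in place of code of your own. Each camera call takes 0.05 s, during which the arm holds its last target. There are 200 camera calls.

## Working session

There is one attempt and no reset: what is moved stays moved. The work goes in short steps, Python scripts to look and compute and a shell command to move; the robot and the scene stay as the last step left them, time stands still between calls to the robot, and variables do not carry over. Pictures are saved under pics/ and viewed, at most 10 in all, crops included, and the job is handed in when it is done.

```bash
mkdir -p pics; cat > h.py <<'E'
import numpy as np, cv2, json
from rig import ctrl
def snap(n,f):
    c=ctrl.capture(n); cv2.imwrite(f'pics/{f}.png',c['pixels'])
    np.savez(f'{f}.npz',**{k:np.array(v) for k,v in c.items()}); return c
def ld(f): return dict(np.load(f+'.npz'))
def px2w(c,u,v,z):
    R=np.array(c['R']);t=np.array(c['t']).ravel()
    d=R.T@np.array([(u-c['cx'])/c['fx'],(v-c['cy'])/c['fy'],1]); o=-R.T@t
    return o+d*(z-o[2])/d[2]
def w2px(c,X):
    p=np.array(c['R'])@np.array(X,float)+np.array(c['t']).ravel()
    return np.array([c['fx']*p[0]/p[2]+c['cx'],c['fy']*p[1]/p[2]+c['cy']])
def tri(cs):
    A=[];b=[]
    for c,u,v in cs:
        R=np.array(c['R']);t=np.array(c['t']).ravel()
        d=R.T@np.array([(u-c['cx'])/c['fx'],(v-c['cy'])/c['fy'],1]);d/=np.linalg.norm(d);o=-R.T@t
        P=np.eye(3)-np.outer(d,d);A.append(P);b.append(P@o)
    return np.linalg.solve(sum(A),sum(b))
E
python3 - <<'E'
from h import *
for n in('scene','side','wrist'):
    c=snap(n,n+'0');R=np.array(c['R']);print(n,c['fx'],(-R.T@np.array(c['t']).ravel()).round(),R[2].round(2),R[0].round(2))
print(ctrl.sense())
E
```

```text
scene 446.79031757399036 [961.  94. 827.] [-0.53 -0.09 -0.84] [-0.18  0.98  0.01]
side 442.2511486680616 [  51. -480.  679.] [ 0.48  0.55 -0.68] [ 0.75 -0.66 -0.01]
wrist 332.5927669883577 [ 52. 529. 373.] [ 0.31 -0.08 -0.95] [ 0.25  0.97 -0.  ]
{'time_s': 0.15, 'joints': array([ 1.09259728e+00,  3.13320607e-01,  1.49822160e+00,  2.36018187e-05,
        1.33106852e+00, -2.23403810e-01]), 'dq': array([ 0.00078387,  0.00039089, -0.00476266, -0.00090961, -0.00186875,
       -0.0009643 ]), 'tau': array([ 6.77336138e-04, -4.12371111e+01, -2.59799784e+01, -1.70479248e-04,
        3.20953091e-03, -3.69058034e-05]), 'eef_pos': array([132.24903675, 507.88599165, 247.88241189]), 'ee_rot': array([-1.85695649e-04,  1.27056055e-01,  9.91895408e-01, -4.74098870e-04]), 'force': array([ 0.59781038, -0.54976474, -0.4137294 ]), 'wrist_torque': array([ 0.01182889, -0.01406263, -0.04567915]), 'grip_force': 0.0, 'grip_width': 0.9948580862627224}
```

View pics/scene0.png

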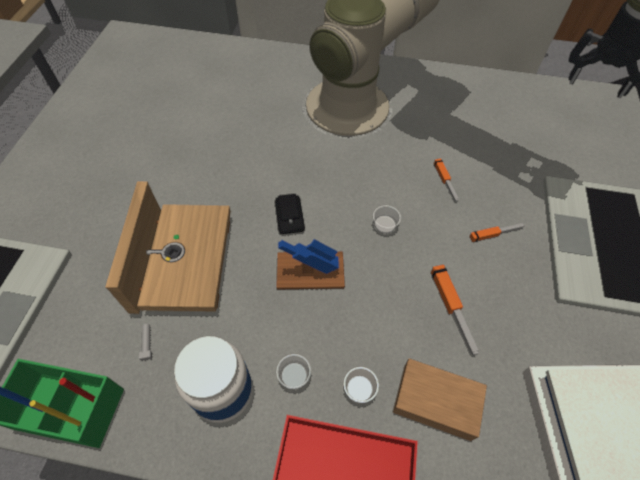

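View pics/side0.png

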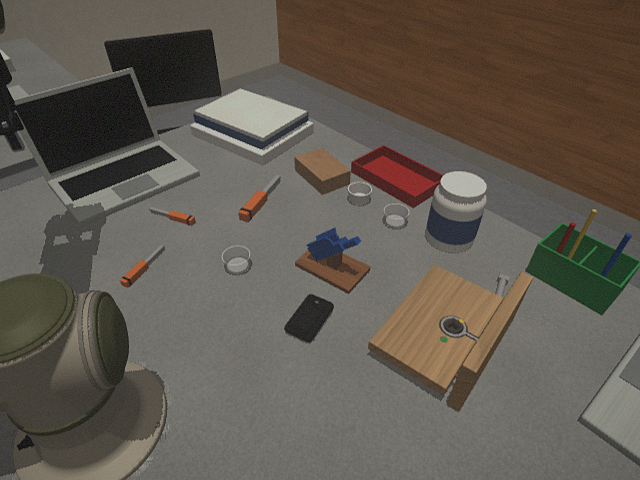

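Candidates for the key: orange handles at scene (447,290), (487,233) and (445,173). The one at (447,290) is clearly the largest, with its black band at (439,269) and its tip at (474,352). The cradle is at (310,262) and the cam at (173,252). I'll check the choice in a close crop.

```bash
python3 - <<'E'
from h import *
s=cv2.imread('pics/scene0.png');d=cv2.imread('pics/side0.png')
def cr(i,x,y,w,h,k):return cv2.resize(i[y:y+h,x:x+w],None,fx=k,fy=k,interpolation=cv2.INTER_CUBIC)
a=cr(s,420,255,66,100,4); b=cr(s,270,230,90,66,4.0); c=cr(s,140,225,66,50,4)
e=cr(d,290,220,90,75,4); f=cr(d,430,305,60,50,4)
o=np.zeros((600,800,3),np.uint8)
for im,x,y in((a,0,0),(b,270,0),(c,0,400),(e,270,280),(f,270,0)):
    if im is f: x,y=632,280; im=im[:,:168]
    h,w=im.shape[:2];o[y:y+h,x:x+w]=im
cv2.imwrite('pics/crop1.png',o)
c=ld('scene0')
L=dict(top=(440,268,26),tip=(474,352,13),cam=(173,252,43.5),green=(177,237,42))
P={k:px2w(c,*v) for k,v in L.items()}
for k in P: print(k,P[k].round(1))
print(np.linalg.norm(P['top']-P['tip']))
# small ones
for k in((437,162,456,200),(473,238,522,227)): print(px2w(c,*k[:2],15).round(),px2w(c,*k[2:],8).round())
E
```

```text
top [477.1 263.6  26. ]
tip [638.1 336.8  13. ]
cam [ 555.2 -277.    43.5]
green [ 518.3 -282.6   42. ]
177.34074685057558
[174. 246.  15.] [277. 296.   8.]
[381. 334.  15.] [325. 443.   8.]
```

View pics/crop1.png

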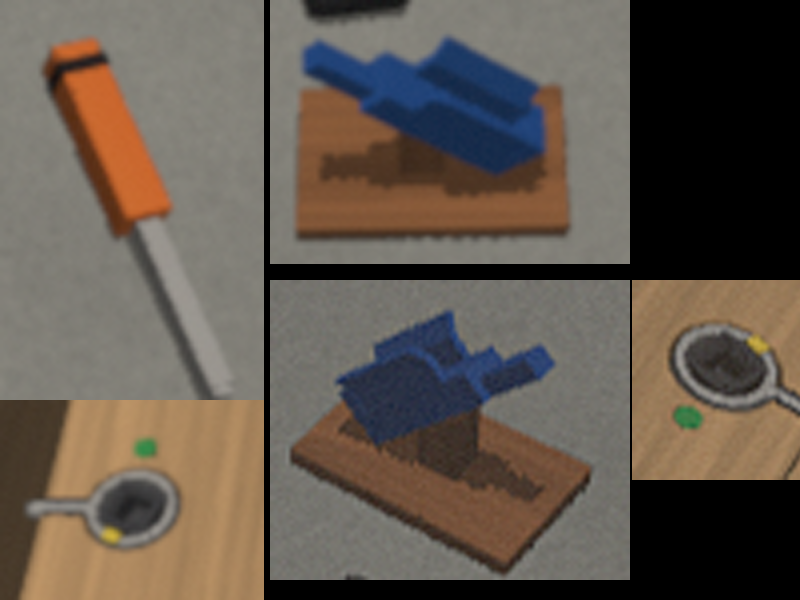

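Crop check: at (447,290) the long handle with a black band near its top is the large key. The cam's yellow mark is at about (168,259), on the far side from the green dot. The groove runs from its open low end at scene (335,270) up to the rest at (280,243).

```bash
python3 - <<'E'
from h import *
c=ld('scene0');d=ld('side0')
f=lambda x,y:(420+x/4,255+y/4)
for n,(u,v),z in(('top',f(80,42),26),('start',f(143,219),26),('tip',f(222,390),16),('yel',(140+111/4,225+(535-400)/4),43.5),('cam',(140+133/4,225+(510-400)/4),43.5),('green',(140+146/4,225+(448-400)/4),42)):
    print(n,px2w(c,u,v,z).round(1))
g=lambda x,y,ox,oy,cx,cy:(ox+(x-cx)/4,oy+(y-cy)/4)
S=lambda x,y:g(x,y,270,230,270,0); D=lambda x,y:g(x,y,290,220,270,280); 
print('camside',px2w(d,*g(722,365,430,305,632,280),43.5).round(1),'greenside',px2w(d,*g(688,417,430,305,632,280),42).round(1),'yel',px2w(d,*g(757,344,430,305,632,280),43.5).round(1))
# foot corners z=12
for n,p in(('near-right',S(567,230)),('near-left',S(297,232)),('far-left',S(300,88)),('far-right',S(560,87))): print(n,px2w(c,*p,12).round(1))
for n,p in(('s1',D(507,563)),('s2',D(292,449)),('s3',D(588,468))): print(n,px2w(d,*p,12).round(1))
E
```

```text
top [471.1 263.4  26. ]
start [564.6 297.7  26. ]
tip [639.7 338.7  16. ]
yel [ 572.2 -281.6   43.5]
cam [ 556.2 -276.    43.5]
green [ 518.5 -283.6   42. ]
camside [ 550.5 -279.1   43.5] greenside [ 517.6 -285.4   42. ] yel [ 571.9 -282.5   43.5]
near-right [551.7  77.1  12. ]
near-left [579.  -56.8  12. ]
far-left [496.2 -75.3  12. ]
far-right [468.9  60.2  12. ]
s1 [494.5 -78.6  12. ]
s2 [466.1  56.3  12. ]
s3 [573.8 -59.6  12. ]
```

```bash
python3 -m jog '[{"delta_pos":[180,-110,0],"angular":[0,0,-1.2],"fingers":1},{"delta_pos":[373,-229,-60],"angular":[0,0,-2.466],"fingers":1},{"delta_pos":[373,-229,-60],"angular":[0,0,-2.466],"fingers":1},{"delta_pos":[373,-229,-60],"angular":[0,0,-2.466],"fingers":1},{"delta_pos":[373,-229,-60],"angular":[0,0,-2.466],"fingers":1},{"delta_pos":[373,-229,-60],"angular":[0,0,-2.466],"fingers":1},{"delta_pos":[373,-229,-60],"angular":[0,0,-2.466],"fingers":1},{"delta_pos":[373,-229,-60],"angular":[0,0,-2.466],"fingers":1},{"delta_pos":[373,-229,-60],"angular":[0,0,-2.466],"fingers":1},{"delta_pos":[373,-229,-60],"angular":[0,0,-2.466],"fingers":1}]' 60
```

```text
time_s: 1.4
eef_pos: [505.3, 278.8, 187.9]
ee_rot: [-0.0, 0.876, 0.482, -0.0]
force: [0.1, -0.5, 0.1]
grip_width: 1.0
grip_force: 0.0
```

```bash
python3 -m jog '[{"delta_pos":[0,0,0],"angular":[0,0,-0.586],"fingers":1},{"delta_pos":[0,0,0],"angular":[0,0,-0.586],"fingers":1},{"delta_pos":[0,0,0],"angular":[0,0,-0.586],"fingers":1},{"delta_pos":[0,0,0],"angular":[0,0,-0.586],"fingers":1}]'; python3 - <<'E'
from h import *
c=snap('wrist','w1'); s=ctrl.sense(); print(s['eef_pos'],s['ee_rot'],s['joints'].round(2))
E
```

```text
time_s: 1.9
eef_pos: [505.2, 279.0, 188.0]
ee_rot: [0.0, 0.977, 0.212, -0.0]
force: [0.1, 0.6, 0.3]
grip_width: 0.999
grip_force: 0.0
[505.24703601 279.03520735 188.08369722] [ 3.49902349e-05  9.77268662e-01  2.12004506e-01 -2.25985887e-04] [ 0.3   0.48  1.42 -0.    1.24  1.45]
```

View pics/w1.png

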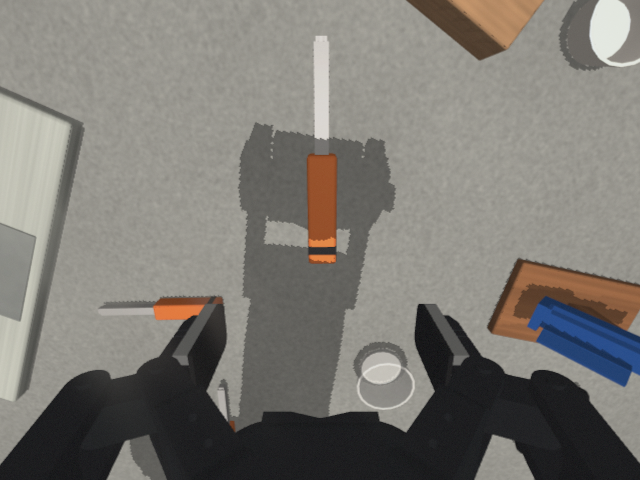

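The key lies straight up the wrist image: handle top at (322,262), handle start at (322,155), tip at (321,37). It is well aligned with the jaws.

```bash
python3 - <<'E'
from h import *
c=ld('w1')
T=px2w(c,322,262,13);S=px2w(c,322,155,26);P=px2w(c,321,37,19)
print(T,px2w(c,322,262,26),S,P,np.linalg.norm((P-S)[:2]),np.linalg.norm((T-S)[:2]))
a=(P-S)[:2];a/=np.linalg.norm(a);print(a,np.degrees(np.arctan2(a[1],a[0])), 'grasp', S[:2]-a*62)
E
```

```text
[466.04071023 259.52010295  13.        ] [471.02735049 261.86989394  26.        ] [559.76420659 302.36310189  26.        ] [639.9329171  339.75850925  19.        ] 88.46150934888541 103.05152269029486
[0.90625529 0.42273083] 25.007116716653737 grasp [503.57637882 276.15379036]
```

```bash
python3 -m jog '[{"delta_pos":[-1.6,-2.8,-60],"angular":[0,0,0.005],"fingers":1},{"delta_pos":[-1.6,-2.8,-120],"angular":[0,0,0.005],"fingers":1},{"delta_pos":[-1.6,-2.8,-166],"angular":[0,0,0.005],"fingers":1},{"delta_pos":[-1.6,-2.8,-166],"angular":[0,0,0.005],"fingers":0},{"delta_pos":[-1.6,-2.8,-166],"angular":[0,0,0.005],"fingers":0},{"delta_pos":[-1.6,-2.8,-166],"angular":[0,0,0.005],"fingers":0},{"delta_pos":[-1.6,-2.8,-166],"angular":[0,0,0.005],"fingers":0},{"delta_pos":[-1.6,-2.8,-166],"angular":[0,0,0.005],"fingers":0},{"delta_pos":[-1.6,-2.8,-166],"angular":[0,0,0.005],"fingers":0}]' 80
```

```text
time_s: 3.08
eef_pos: [504.9, 276.6, 24.6]
ee_rot: [-0.0, 0.977, 0.214, 0.002]
force: [-1.1, -0.6, 7.8]
grip_width: 0.282
grip_force: 79.7
```

```bash
python3 -m jog '[{"delta_pos":[0,0,60],"angular":[0,0,0],"fingers":0},{"delta_pos":[0,-40,120],"angular":[0,0,0],"fingers":0},{"delta_pos":[10,-100,170],"angular":[0,0,0.2],"fingers":0},{"delta_pos":[15,-150,178],"angular":[0,0,0.4],"fingers":0},{"delta_pos":[15,-150,178],"angular":[0,0,0.6],"fingers":0},{"delta_pos":[15,-150,178],"angular":[0,0,0.8],"fingers":0},{"delta_pos":[15,-150,178],"angular":[0,0,0.94],"fingers":0},{"delta_pos":[15,-150,178],"angular":[0,0,0.94],"fingers":0}]'; python3 - <<'E'
from h import *
c=ld('scene0');d=ld('side0')
g=lambda x,y,ox,oy,cx,cy:(ox+(x-cx)/4,oy+(y-cy)/4)
S=lambda x,y:g(x,y,270,230,270,0); D=lambda x,y:g(x,y,290,220,270,280)
print('restend',tri([(c,*S(312,50)),(d,*D(545,353))]))
w=snap('wrist','w2'); s=ctrl.sense(); print(s['eef_pos'],s['joints'].round(2))
E
```

```text
time_s: 4.08
eef_pos: [518.7, 126.2, 201.1]
ee_rot: [0.0, 0.774, 0.633, 0.0]
force: [-0.3, 0.3, -0.6]
grip_width: 0.285
grip_force: 79.0
restend [534.4329903  -54.93940424 114.37872675]
[518.72272472 126.28548417 200.97595399] [ 0.02  0.37  1.54 -0.    1.23  0.22]
```

View pics/w2.png

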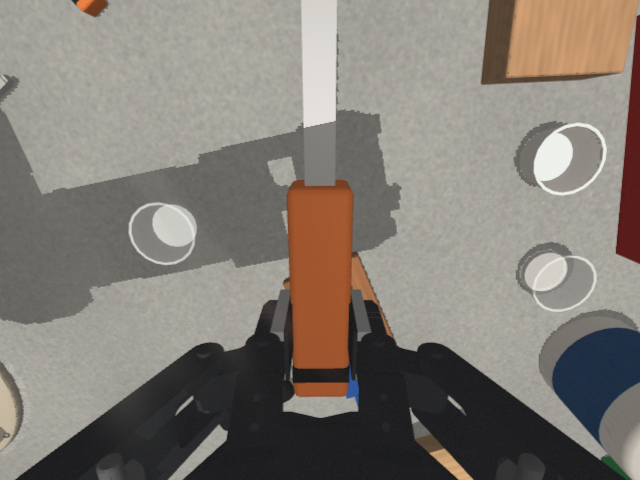

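The key is straight in the jaws (shank x=320 at the top, band at x=321). The triangulated rest end came out at z=114.4 against 114 expected, so the groove frame is good.

```bash
cat >> h.py <<'E'
from scipy.spatial.transform import Rotation as Ro
O=np.array([514.5,40.7,35.]);yaw=np.radians(-78.4)
hv=np.array([np.cos(yaw),np.sin(yaw),0]);Z=np.array([0,0,1.])
gx=(hv+Z)/2**.5;gz=(Z-hv)/2**.5;gy=np.cross(gz,gx)
def q2R(q):return Ro.from_quat([q[1],q[2],q[3],q[0]])
def rv(xt,zt):
    "rotvec from the present tool orientation to tool x=xt,z=zt"
    M=np.column_stack([xt,np.cross(zt,xt),zt]); return (Ro.from_matrix(M)*q2R(ctrl.sense()['ee_rot']).inv()).as_rotvec()
E
python3 - <<'E'
from h import *
p=np.array([518.7,126.25,200.3])
print(rv(-gx,-gz).round(4))
for a,b in((12,70),(8,50)): print((O+(150.7+a)*gx+(11.6+b)*gz-p).round(1))
E
```

```text
[-7.907e-01  7.000e-04  3.827e-01]
[   7.3 -141.7    7.4]
[   9.6 -152.8   -9.5]
```

```bash
python3 -m jog '[{"delta_pos":[0,-20,45],"angular":[0,0,0],"fingers":0},{"delta_pos":[2,-60,55],"angular":[-0.158,0,0.076],"fingers":0},{"delta_pos":[4,-100,45],"angular":[-0.316,0,0.152],"fingers":0},{"delta_pos":[6,-130,30],"angular":[-0.474,0,0.228],"fingers":0},{"delta_pos":[7.3,-141.7,20],"angular":[-0.632,0,0.306],"fingers":0},{"delta_pos":[7.3,-141.7,7.4],"angular":[-0.7907,0.0007,0.3827],"fingers":0},{"delta_pos":[7.3,-141.7,7.4],"angular":[-0.7907,0.0007,0.3827],"fingers":0},{"delta_pos":[7.3,-141.7,7.4],"angular":[-0.7907,0.0007,0.3827],"fingers":0}]'; python3 - <<'E'
from h import *
s=snap('scene','s3');d=snap('side','d3');st=ctrl.sense()
print(st['eef_pos'].round(1),st['joints'].round(2),rv(-gx,-gz).round(3))
c0=st['eef_pos']-11.6*gz
for k in(-150.7,-60.7,39.3): 
    X=c0+k*gx; print(X.round(1),w2px(s,X).round(1),w2px(d,X).round(1))
a=s['pixels'];b=d['pixels']
def cr(i,x,y,w,h,k):return cv2.resize(i[y:y+h,x:x+w],None,fx=k,fy=k,interpolation=cv2.INTER_CUBIC)
o=np.hstack([cr(a,260,190,100,120,4),cr(b,280,170,100,120,4)]);cv2.imwrite('pics/c3.png',o)
E
```

```text
time_s: 5.12
eef_pos: [526.6, -15.5, 208.8]
ee_rot: [0.296, 0.585, 0.715, -0.241]
force: [0.4, -0.0, -0.6]
grip_width: 0.282
grip_force: 79.1
[526.6 -15.9 209. ] [ 0.07  0.4   1.67 -0.89  1.13  0.29] [-0.002  0.001  0.002]
[506.8  80.5  94.2] [352.1 248.1] [301.7 219.2]
[519.6  18.2 157.9] [319.5 229.9] [326.7 205.9]
[533.8 -51.1 228.6] [277.6 206.5] [359.9 188.3]
```

View pics/c3.png

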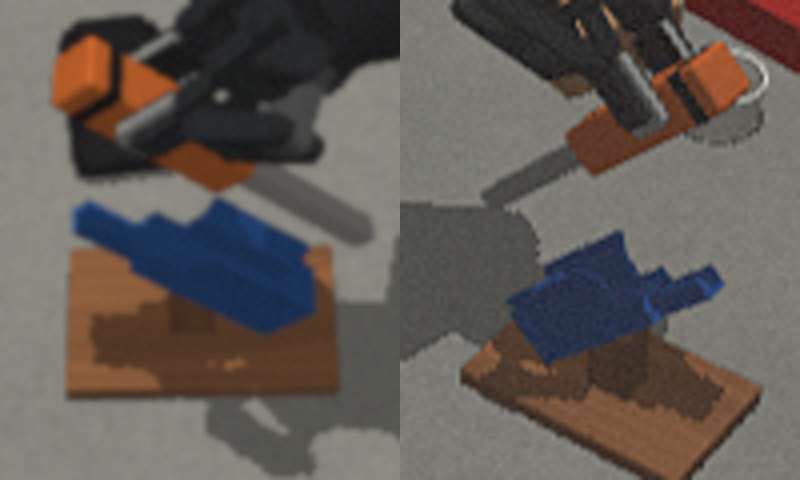

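Left is the scene crop: tip at (362,230), top face centre at (80,75). Right is the side crop: tip at (487,197), top face centre at (718,77). The key is tilted parallel to the groove and above it.

```bash
python3 - <<'E'
from h import *
s=ld('s3');d=ld('d3')
G=lambda X:np.array([gx@(X-O),gy@(X-O),gz@(X-O)]).round(1)
A=lambda x,y:(260+x/4,190+y/4);B=lambda x,y:(280+(x-400)/4,170+y/4)
for n,p,q in(('tip',(362,230),(487,197)),('top',(80,75),(718,77)),('rest',(83,215),(716,277))):
    X=tri([(s,*A(*p)),(d,*B(*q))]);print(n,X.round(1),G(X))
X=np.array([526.6,-15.9,209]);print(G(X-11.6*gz-150.7*gx))
E
```

```text
tip [506.2  78.   95.4] [15.7 -0.7 69.7]
top [535.2 -47.8 224.5] [198.2   2.5  69.7]
rest [535.3 -54.7 111.2] [122.9   1.2 -15.1]
[13.3  0.5 70.5]
```

```bash
python3 -m jog '[{"delta_pos":[3.2,-15.6,-15.9],"angular":[0,0,0],"fingers":0},{"delta_pos":[6.4,-31.2,-31.8],"angular":[0,0,0],"fingers":0},{"delta_pos":[8.0,-39,-39.7],"angular":[0,0,0],"fingers":0},{"delta_pos":[8.8,-43,-43.8],"angular":[0,0,0],"fingers":0},{"delta_pos":[9.5,-46.4,-47.4],"angular":[0,0,0],"fingers":0},{"delta_pos":[9.5,-46.4,-47.4],"angular":[0,0,0],"fingers":0}]'; python3 - <<'E'
from h import *
st=ctrl.sense();print(st['force'],st['wrist_torque'],[round(float(v@(st['eef_pos']-O)),1) for v in(gx,gy,gz)])
E
```

```text
time_s: 5.98
eef_pos: [535.8, -61.5, 161.1]
ee_rot: [0.297, 0.584, 0.716, -0.242]
force: [-1.2, 1.3, 2.3]
grip_width: 0.284
grip_force: 79.9
[-1.23237326  1.28416455  2.29483056] [ 0.42307353  0.33773738 -0.11006372] [163.0, 0.3, 15.3]
```

```bash
python3 -m jog '[{"delta_pos":[-0.3,1.7,-5],"angular":[0,0,0],"fingers":0},{"delta_pos":[-0.9,5,-8.2],"angular":[0,0,0],"fingers":0},{"delta_pos":[-1.2,6.6,-9.8],"angular":[0,0,0],"fingers":0},{"delta_pos":[-1.2,6.6,-9.8],"angular":[0,0,0],"fingers":0}]'; python3 - <<'E'
from h import *
st=ctrl.sense();print(st['force'],st['wrist_torque'],[round(float(v@(st['eef_pos']-O)),1) for v in(gx,gy,gz)])
E
```

```text
time_s: 6.48
eef_pos: [535.6, -55.8, 154.8]
ee_rot: [0.3, 0.583, 0.715, -0.243]
force: [-7.1, 1.2, 23.9]
grip_width: 0.287
grip_force: 82.0
[-7.13448623  1.19087533 23.91769077] [-1.92026587  0.83459945 -0.359236  ] [154.6, 1.3, 14.9]
```

```bash
python3 - <<'E'
from h import *
s=snap('scene','s4');d=snap('side','d4')
def cr(i,x,y,w,h,k):return cv2.resize(i[y:y+h,x:x+w],None,fx=k,fy=k,interpolation=cv2.INTER_CUBIC)
cv2.imwrite('pics/c4.png',np.hstack([cr(s['pixels'],262,215,80,90,5),cr(d['pixels'],290,195,80,90,5)]))
E
```

```text
(no output)
```

View pics/c4.png

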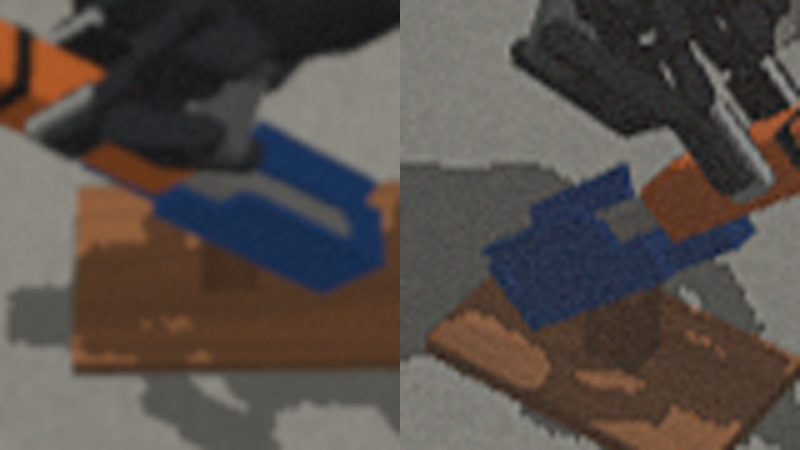

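The shank lies between the groove walls with its tip at the end plate, so it is seated. I'll unload, release and back off along the groove normal.

```bash
python3 -m jog '[{"delta_pos":[0,0,3],"angular":[0,0,0],"fingers":0},{"delta_pos":[0,0,4],"angular":[0,0,0],"fingers":0.6},{"delta_pos":[0,0,4],"angular":[0,0,0],"fingers":0.7},{"delta_pos":[0,0,4],"angular":[0,0,0],"fingers":0.7},{"delta_pos":[-2,10,14],"angular":[0,0,0],"fingers":0.7},{"delta_pos":[-6,28,32],"angular":[0,0,0],"fingers":0.8},{"delta_pos":[-10,56,61],"angular":[0,0,0],"fingers":1},{"delta_pos":[-14,70,110],"angular":[0,0,0],"fingers":1},{"delta_pos":[-14,60,150],"angular":[0.15,0,0],"fingers":1},{"delta_pos":[-14,30,180],"angular":[0.3,0,0],"fingers":1}]'; python3 - <<'E'
from h import *
s=snap('scene','s5');d=snap('side','d5');print(ctrl.sense()['joints'].round(2),ctrl.sense()['eef_pos'])
def cr(i,x,y,w,h,k):return cv2.resize(i[y:y+h,x:x+w],None,fx=k,fy=k,interpolation=cv2.INTER_CUBIC)
cv2.imwrite('pics/c5.png',np.hstack([cr(s['pixels'],262,205,80,100,5),cr(d['pixels'],290,185,80,100,5)]))
E
```

```text
time_s: 7.82
eef_pos: [520.5, -23.5, 333.2]
ee_rot: [0.206, 0.62, 0.746, -0.129]
force: [1.2, 0.0, -0.4]
grip_width: 0.999
grip_force: 0.0
[-0.08  0.2   1.49 -0.48  1.28 -0.15] [521.00308185 -27.79086699 336.16097516]
```

View pics/c5.png

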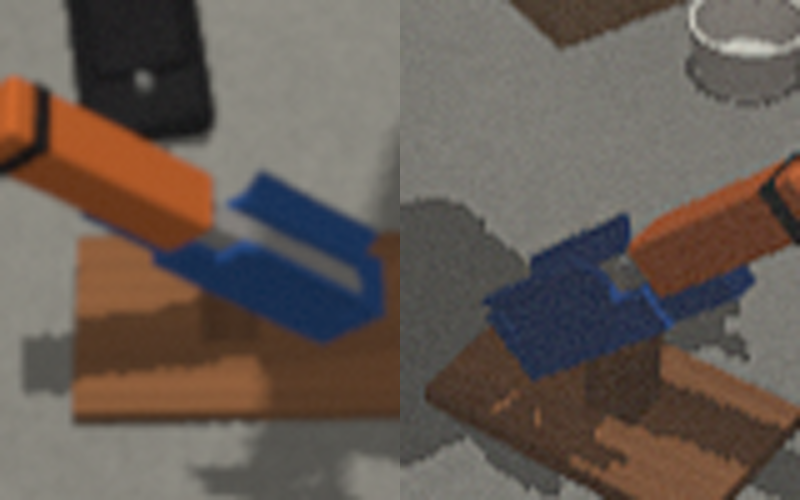

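The key lies home in the groove, handle up and released. Next I'll check it against the predicted handle corners and work out the end-on grasp.

```bash
python3 - <<'E'
from h import *
s=ld('s5');d=ld('d5')
for a in(90,190):
  for y in(-13,13):
    for z in(-13,13):
      X=O+a*gx+y*gy+z*gz;p=(w2px(s,X)-[262,205])*5;q=(w2px(d,X)-[290,185])*5+[400,0];print(a,y,z,p.round(),q.round())
print('plain rot',rv(np.array([-1.,0,0]),-gx) if 0 else '')
# tool: z=-gx, x=-gy
st=ctrl.sense();print('rv',rv(-gy,-gx).round(3),'yawdown',rv(-gy,-Z).round(3))
for a in(230,168): print(a,(O+a*gx).round(1))
E
```

```text
90 -13 -13 [157. 194.] [664. 305.]
90 -13 13 [203. 168.] [627. 252.]
90 13 -13 [156. 252.] [700. 270.]
90 13 13 [203. 227.] [664. 218.]
190 -13 -13 [-46.  92.] [835. 239.]
190 -13 13 [ 0. 62.] [795. 180.]
190 13 -13 [-51. 152.] [871. 202.]
190 13 13 [ -4. 123.] [832. 144.]
plain rot 
rv [ 0.955 -0.011  1.684] yawdown [0.242 0.496 1.563]
230 [ 547.2 -118.6  197.6]
168 [538.4 -75.7 153.8]
```

```bash
python3 - <<'E'
from h import *
s=ld('s5');d=ld('d5')
G=lambda X:np.array([gx@(X-O),gy@(X-O),gz@(X-O)]).round(1)
A=lambda x,y:(262+x/5,205+y/5);B=lambda x,y:(290+(x-400)/5,185+y/5)
for n,p,q in(('90,-13,13',(211,175),(632,246)),('90,-13,-13 to',(168,195),(664,297)),('rest end far?',(85,213),(752,270))):
    X=tri([(s,*A(*p)),(d,*B(*q))]);print(n,X.round(1),G(X))
E
```

```text
90,-13,13 [516.1 -12.8 108. ] [88.9 -9.2 14.3]
90,-13,-13 to [517.9 -29.8  91.2] [ 89.1 -10.8  -9.6]
rest end far? [541.3 -55.2 108. ] [121.9   7.  -18.6]
```

```bash
sed -i 's/^O=.*;yaw/O=np.array([515.5,43.1,35.7]);yaw/' h.py; python3 -m jog '[{"delta_pos":[10,-40,10],"angular":[0.17,0,0.3],"fingers":1},{"delta_pos":[20,-80,10],"angular":[0.955,-0.011,1.684],"fingers":1},{"delta_pos":[30,-120,0],"angular":[0.955,-0.011,1.684],"fingers":1},{"delta_pos":[43,-150,-20],"angular":[0.955,-0.011,1.684],"fingers":1},{"delta_pos":[43,-168,-30],"angular":[0.955,-0.011,1.684],"fingers":1},{"delta_pos":[43,-168,-30],"angular":[0.955,-0.011,1.684],"fingers":1},{"delta_pos":[43,-168,-30],"angular":[0.955,-0.011,1.684],"fingers":1},{"delta_pos":[43,-168,-56],"angular":[0.955,-0.011,1.684],"fingers":1},{"delta_pos":[43,-168,-56],"angular":[0.955,-0.011,1.684],"fingers":1},{"delta_pos":[43,-168,-56],"angular":[0.955,-0.011,1.684],"fingers":1}]';python3 -m jog '[{"delta_pos":[0,0,0],"angular":[0,0,0],"fingers":1}]'; python3 - <<'E'
from h import *
st=ctrl.sense();print(st['eef_pos'],st['joints'].round(2),rv(-gy,-gx).round(3))
for a in(345,240,165):print(a,(O+a*gx-st['eef_pos']).round(1))
E
```

```text
time_s: 9.18
eef_pos: [563.2, -192.4, 274.1]
ee_rot: [-0.015, -0.023, 0.941, 0.338]
force: [0.3, 0.3, 0.6]
grip_width: 1.0
grip_force: 0.0
time_s: 9.3
eef_pos: [563.8, -192.8, 272.5]
ee_rot: [-0.015, -0.019, 0.941, 0.337]
force: [-0.4, 0.1, -0.1]
grip_width: 0.999
grip_force: 0.0
[ 563.78113597 -192.76080756  272.47240444] [-0.71  0.66  1.04  0.5   1.92 -2.27] [ 0.099 -0.002  0.156]
345 [ 0.8 -3.1  7.2]
240 [-14.2  69.6 -67.1]
165 [ -24.8  121.6 -120.1]
```

```bash
python3 -m jog '[{"delta_pos":[0,0,3],"angular":[0.05,0,0.08],"fingers":1},{"delta_pos":[-7,33,-30],"angular":[0.099,-0.002,0.156],"fingers":1},{"delta_pos":[-14.2,69.6,-67],"angular":[0.099,-0.002,0.156],"fingers":1},{"delta_pos":[-14.2,69.6,-67],"angular":[0.099,-0.002,0.156],"fingers":1},{"delta_pos":[-14.2,69.6,-67],"angular":[0.099,-0.002,0.156],"fingers":1}]'; python3 - <<'E'
from h import *
st=ctrl.sense();print(st['eef_pos'],st['joints'].round(2),rv(-gy,-gx).round(3))
for a in(240,165):print(a,(O+a*gx-st['eef_pos']).round(1))
E
```

```text
time_s: 9.93
eef_pos: [549.5, -123.7, 208.8]
ee_rot: [-0.036, -0.094, 0.92, 0.379]
force: [-0.1, -0.1, 0.6]
grip_width: 0.999
grip_force: 0.0
[ 549.50864578 -123.68568207  208.84043305] [-0.64  0.68  1.22  0.51  1.84 -2.43] [0.003 0.005 0.001]
240 [ 0.1  0.5 -3.4]
165 [-10.5  52.5 -56.5]
```

```bash
python3 -m jog '[{"delta_pos":[-3.5,17,-20],"angular":[0,0,0],"fingers":1},{"delta_pos":[-7,35,-39],"angular":[0,0,0],"fingers":1},{"delta_pos":[-10.5,52.5,-56.5],"angular":[0,0,0],"fingers":1},{"delta_pos":[-10.5,52.5,-56.5],"angular":[0,0,0],"fingers":1}]'; python3 - <<'E'
from h import *
st=ctrl.sense();print(st['force'],[round(float(v@(st['eef_pos']-O)),1) for v in(gx,gy,gz)])
E
```

```text
time_s: 10.42
eef_pos: [538.8, -71.2, 151.4]
ee_rot: [-0.037, -0.094, 0.919, 0.38]
force: [0.2, 0.1, 1.5]
grip_width: 1.0
grip_force: 0.0
[0.24966353 0.08022401 1.5021626 ] [164.3, -0.2, -0.6]
```

```bash
python3 -m jog '[{"delta_pos":[0,0,0],"angular":[0,0,0],"fingers":0},{"delta_pos":[0,0,0],"angular":[0,0,0],"fingers":0},{"delta_pos":[0,0,0],"angular":[0,0,0],"fingers":0},{"delta_pos":[0,0,0],"angular":[0,0,0],"fingers":0},{"delta_pos":[0,0,0],"angular":[0,0,0],"fingers":0},{"delta_pos":[0,0,0],"angular":[0,0,0],"fingers":0}]' 40; python3 - <<'E'
from h import *
st=ctrl.sense();print(st['force'],[round(float(v@(st['eef_pos']-O)),1) for v in(gx,gy,gz)])
E
```

```text
time_s: 11.18
eef_pos: [538.7, -70.6, 152.4]
ee_rot: [-0.037, -0.095, 0.919, 0.382]
force: [-1.1, 2.2, 9.1]
grip_width: 0.302
grip_force: 39.0
[-1.07406554  2.24683269  9.14224096] [164.6, -0.1, 0.5]
```

```bash
python3 -m jog '[{"delta_pos":[0,0,0],"angular":[0,0,0],"fingers":0},{"delta_pos":[-2,8,9],"angular":[0,0,0],"fingers":0},{"delta_pos":[-4,20,21],"angular":[0,0,0],"fingers":0},{"delta_pos":[-7,33,34],"angular":[0,0,0],"fingers":0},{"delta_pos":[-7,33,70],"angular":[0,0,0],"fingers":0},{"delta_pos":[-5,0,120],"angular":[0,0,0],"fingers":0},{"delta_pos":[0,-50,150],"angular":[0,0,0],"fingers":0},{"delta_pos":[0,-50,150],"angular":[0,0,0],"fingers":0}]' 100; python3 - <<'E'
from h import *
st=ctrl.sense();print(st['eef_pos'],st['joints'].round(2))
a=np.radians(166.5);print(rv(np.array([np.cos(a),np.sin(a),0]),-Z).round(3),np.array([553.5,-277.5,255])-st['eef_pos'])
E
```

```text
time_s: 12.18
eef_pos: [538.9, -123.1, 303.1]
ee_rot: [-0.035, -0.094, 0.92, 0.379]
force: [-0.8, -0.1, -0.8]
grip_width: 0.293
grip_force: 98.0
[ 538.90762221 -123.0985806   303.10574987] [-0.65  0.58  1.13  0.54  2.   -2.34]
[-0.786  0.02  -0.416] [  14.59237779 -154.4014194   -48.10574987]
```

```bash
python3 -m jog '[{"delta_pos":[3,-30,0],"angular":[-0.157,0.004,-0.083],"fingers":0},{"delta_pos":[6,-70,0],"angular":[-0.314,0.008,-0.166],"fingers":0},{"delta_pos":[9,-110,0],"angular":[-0.47,0.012,-0.25],"fingers":0},{"delta_pos":[12,-140,0],"angular":[-0.63,0.016,-0.333],"fingers":0},{"delta_pos":[14.6,-154.4,0],"angular":[-0.786,0.02,-0.416],"fingers":0},{"delta_pos":[14.6,-154.4,-30],"angular":[-0.786,0.02,-0.416],"fingers":0},{"delta_pos":[14.6,-154.4,-48],"angular":[-0.786,0.02,-0.416],"fingers":0},{"delta_pos":[14.6,-154.4,-48],"angular":[-0.786,0.02,-0.416],"fingers":0},{"delta_pos":[14.6,-154.4,-48],"angular":[-0.786,0.02,-0.416],"fingers":0}]'; python3 - <<'E'
from h import *
s=snap('scene','s6');d=snap('side','d6');w=snap('wrist','w6');st=ctrl.sense()
print(st['eef_pos'],st['joints'].round(2))
a=np.radians(166.5);print(rv(np.array([np.cos(a),np.sin(a),0]),-Z).round(3))
T=st['eef_pos']-164.6*Z
for c in(s,d,w): print(w2px(c,T).round(),w2px(c,[553.5,-277.5,43.5]).round())
def cr(i,x,y,w,h,k):return cv2.resize(i[y:y+h,x:x+w],None,fx=k,fy=k,interpolation=cv2.INTER_CUBIC)
u=w2px(w,[553.5,-277.5,43.5]).astype(int)
o=np.zeros((600,800,3),np.uint8)
o[:300,:400]=cr(s['pixels'],130,200,80,60,5);o[:300,400:]=cr(d['pixels'],410,280,80,60,5)
x,y=max(0,min(u[0]-80,480)),max(0,min(u[1]-70,360))
print(x,y);o[300:,:400]=cr(w['pixels'],x,y,160,120,2.5)
cv2.imwrite('pics/c6.png',o)
E
```

```text
time_s: 13.3
eef_pos: [553.5, -275.0, 254.0]
ee_rot: [-0.001, 0.117, 0.993, 0.002]
force: [-0.6, -0.0, -1.4]
grip_width: 0.291
grip_force: 97.9
[ 553.41691484 -275.46374057  253.86813368] [-0.65  0.52  1.18  0.    1.45 -1.99]
[-0.004 -0.001  0.   ]
[168. 239.] [173. 251.]
[457. 308.] [453. 325.]
[319. 222.] [317. 210.]
237 140
```

View pics/c6.png

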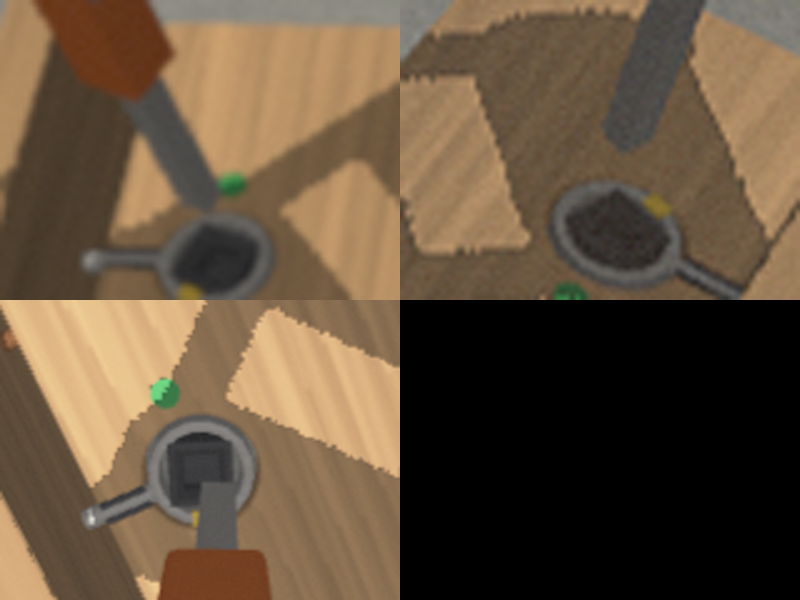

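Wrist crop: disc ring centre at (201,470), with the socket sides parallel to the image axes, so the yaw already matches. The tip's end edge is at (218,483). In the scene crop the tip is at (200,206) and the disc at (215,258); in the side crop the tip is at (623,150) and the disc at (617,233).

```bash
python3 - <<'E'
from h import *
s=ld('s6');d=ld('d6');w=ld('w6')
S=lambda x,y:(s,130+x/5,200+y/5);D=lambda x,y:(d,410+(x-400)/5,280+y/5);W=lambda x,y:(w,237+x/2.5,140+(y-300)/2.5)
t=[S(200,204),D(624,148),W(218,485)];c=[S(215,258),D(617,233),W(201,470)]
print('tip',tri(t),tri(t[:2]));print('disc',tri(c),tri(c[:2]),[px2w(*k,43.5).round(1) for k in c])
X=tri(t)
print('tip per cam at z',[px2w(*k,X[2]).round(1) for k in t])
# handle axis upper in wrist: handle start at z=tip+90
print(px2w(*W(215,551),X[2]+90-0))
E
```

```text
tip [ 551.15140224 -271.98514767   82.32467023] [ 552.28062153 -273.1362024    82.78010651]
disc [ 552.64016698 -278.39571915   40.39962166] [ 553.02369396 -279.20204567   40.58589167] [array([ 554.3, -277.3,   43.5]), array([ 551.1, -280.6,   43.5]), array([ 551. , -276.6,   43.5])]
tip per cam at z [array([ 552.1, -273.5,   82.3]), array([ 552.5, -272.8,   82.3]), array([ 549. , -269.5,   82.3])]
[ 543.17847186 -270.30443767  172.32467023]
```

```bash
python3 -m jog '[{"delta_pos":[0.7,-6.3,0],"angular":[-0.004,0,0],"fingers":0},{"delta_pos":[0.7,-6.3,-20],"angular":[-0.004,0,0],"fingers":0},{"delta_pos":[0.7,-6.3,-36],"angular":[-0.004,0,0],"fingers":0},{"delta_pos":[0.7,-6.3,-41],"angular":[-0.004,0,0],"fingers":0},{"delta_pos":[0.7,-6.3,-45],"angular":[-0.004,0,0],"fingers":0},{"delta_pos":[0.7,-6.3,-49],"angular":[-0.004,0,0],"fingers":0},{"delta_pos":[0.7,-6.3,-49],"angular":[-0.004,0,0],"fingers":0}]'
```

```text
time_s: 14.32
eef_pos: [553.9, -281.9, 204.0]
ee_rot: [-0.001, 0.118, 0.993, 0.0]
force: [0.1, -1.1, -0.6]
grip_width: 0.294
grip_force: 97.9
```

```bash
python3 -m jog '[{"delta_pos":[0,0,-3],"angular":[0,0,0],"fingers":0},{"delta_pos":[0,0,-6],"angular":[0,0,0],"fingers":0},{"delta_pos":[0,0,-8],"angular":[0,0,0],"fingers":0},{"delta_pos":[0,0,-8],"angular":[0,0,0],"fingers":0}]'; python3 - <<'E'
from h import *
st=ctrl.sense();print(st['force'],st['wrist_torque'],st['joints'].round(2))
E
```

```text
time_s: 14.82
eef_pos: [553.9, -281.8, 196.2]
ee_rot: [-0.001, 0.118, 0.993, 0.0]
force: [-0.4, 0.6, 2.1]
grip_width: 0.291
grip_force: 98.5
[-0.43002461  0.59807118  2.09947695] [0.09885381 0.14440374 0.0649625 ] [-0.66  0.57  1.26 -0.    1.32 -1.99]
```

```bash
python3 -m jog '[{"delta_pos":[-0.3,0,0],"angular":[0,0,-0.15],"fingers":0},{"delta_pos":[-0.65,0.1,0],"angular":[0,0,-0.3],"fingers":0},{"delta_pos":[-0.96,0.22,0],"angular":[0,0,-0.45],"fingers":0},{"delta_pos":[-1.24,0.38,0],"angular":[0,0,-0.6],"fingers":0},{"delta_pos":[-1.24,0.38,0],"angular":[0,0,-0.6],"fingers":0}]'; python3 - <<'E'
from h import *
st=ctrl.sense();print(st['force'],st['wrist_torque'],st['joints'].round(2))
d=snap('side','d7');s=snap('scene','s7')
def yel(c):
    hsv=cv2.cvtColor(c['pixels'],cv2.COLOR_BGR2HSV);m=cv2.inRange(hsv,(20,120,80),(35,255,255))
    u=w2px(c,[553,-278,43.5]);yy,xx=np.nonzero(m);k=np.hypot(xx-u[0],yy-u[1])<18
    return (px2w(c,xx[k].mean(),yy[k].mean(),43.5)-[553,-278,43.5],k.sum()) if k.any() else None
for c in(s,d,ld('s6'),ld('d6')):print(yel(c))
E
```

```text
time_s: 15.45
eef_pos: [552.4, -281.9, 196.2]
ee_rot: [-0.001, 0.405, 0.914, -0.0]
force: [-3.3, -1.6, 0.8]
grip_width: 0.288
grip_force: 98.3
[-3.32794399 -1.63258208  0.84643435] [-0.60515524  0.82352196  0.01505403] [-0.66  0.56  1.26 -0.    1.32 -1.4 ]
(array([17.10010165, -8.97272145,  0.        ]), np.int64(15))
(array([17.8851009 , -8.05419764,  0.        ]), np.int64(17))
(array([18.27396448, -4.67197196,  0.        ]), np.int64(12))
(array([18.69885918, -4.00586881,  0.        ]), np.int64(16))
```

```bash
python3 -m jog '[{"delta_pos":[-0.3,0.2,0],"angular":[0,0,-0.15],"fingers":0},{"delta_pos":[-0.5,0.4,0],"angular":[0,0,-0.3],"fingers":0},{"delta_pos":[-0.7,0.7,0],"angular":[0,0,-0.45],"fingers":0},{"delta_pos":[-0.8,1.0,0],"angular":[0,0,-0.6],"fingers":0},{"delta_pos":[-0.9,1.3,0],"angular":[0,0,-0.75],"fingers":0},{"delta_pos":[-0.95,1.6,0],"angular":[0,0,-0.9],"fingers":0},{"delta_pos":[-0.95,2.0,0],"angular":[0,0,-1.05],"fingers":0},{"delta_pos":[-0.9,2.3,0],"angular":[0,0,-1.2],"fingers":0},{"delta_pos":[-0.9,2.3,0],"angular":[0,0,-1.2],"fingers":0}]'; python3 -c "
from h import *
st=ctrl.sense();print(st['force'],st['wrist_torque'],st['joints'].round(2))"
```

```text
time_s: 16.68
eef_pos: [550.6, -278.9, 196.2]
ee_rot: [-0.002, 0.851, 0.526, -0.0]
force: [-7.6, 0.5, 6.3]
grip_width: 0.292
grip_force: 99.1
[-7.60240346  0.54630662  6.2584703 ] [2.18089566e-03 2.34618139e+00 1.50190370e-01] [-0.66  0.56  1.27  0.    1.32 -0.2 ]
```

```bash
python3 -m jog '[{"delta_pos":[-0.8,0.3,0],"angular":[0,0,-0.15],"fingers":0},{"delta_pos":[-0.7,0.6,0],"angular":[0,0,-0.3],"fingers":0},{"delta_pos":[-0.5,0.9,0],"angular":[0,0,-0.45],"fingers":0},{"delta_pos":[-0.3,1.1,0],"angular":[0,0,-0.6],"fingers":0},{"delta_pos":[0,1.3,0],"angular":[0,0,-0.75],"fingers":0},{"delta_pos":[0.3,1.5,0],"angular":[0,0,-0.9],"fingers":0},{"delta_pos":[0.6,1.6,0],"angular":[0,0,-1.05],"fingers":0},{"delta_pos":[0.8,1.7,0],"angular":[0,0,-1.2],"fingers":0},{"delta_pos":[0.8,1.7,0],"angular":[0,0,-1.2],"fingers":0}]'; python3 - <<'E'
from h import *
st=ctrl.sense();print(st['force'],st['wrist_torque'],st['joints'].round(2))
d=snap('side','d8');s=snap('scene','s8')
def yel(c):
    hsv=cv2.cvtColor(c['pixels'],cv2.COLOR_BGR2HSV);m=cv2.inRange(hsv,(20,120,80),(35,255,255))
    u=w2px(c,[553,-278,43.5]);yy,xx=np.nonzero(m);k=np.hypot(xx-u[0],yy-u[1])<18
    return (px2w(c,xx[k].mean(),yy[k].mean(),43.5)-[553,-278,43.5],k.sum()) if k.any() else None
for c in(s,d):print(yel(c))
E
```

```text
time_s: 17.8
eef_pos: [551.7, -276.3, 196.2]
ee_rot: [-0.001, 0.999, -0.046, -0.0]
force: [-6.2, 3.8, 6.6]
grip_width: 0.291
grip_force: 99.0
[-6.21425932  3.76776651  6.58184113] [1.04160355 2.0726821  0.02792585] [-0.65  0.56  1.27  0.    1.31  1.01]
(array([-19.85996078,  -5.13631599,   0.        ]), np.int64(2))
(array([-1.68004771e+01, -6.46038400e+00, -1.13686838e-13]), np.int64(17))
```

```bash
python3 -m jog '[{"delta_pos":[-0.4,0.4,0],"angular":[0,0,-0.1],"fingers":0},{"delta_pos":[-0.3,0.5,0],"angular":[0,0,-0.2],"fingers":0},{"delta_pos":[-0.2,0.5,0],"angular":[0,0,-0.3],"fingers":0},{"delta_pos":[-0.2,0.5,0],"angular":[0,0,-0.3],"fingers":0}]'; python3 - <<'E'
from h import *
st=ctrl.sense();print(st['force'],st['wrist_torque'],st['joints'].round(2))
d=snap('side','d9');s=snap('scene','s9')
def yel(c):
    hsv=cv2.cvtColor(c['pixels'],cv2.COLOR_BGR2HSV);m=cv2.inRange(hsv,(20,120,80),(35,255,255))
    u=w2px(c,[553,-278,43.5]);yy,xx=np.nonzero(m);k=np.hypot(xx-u[0],yy-u[1])<18
    return (px2w(c,xx[k].mean(),yy[k].mean(),43.5)-[553,-278,43.5],k.sum()) if k.any() else None
for c in(s,d):print(yel(c))
E
```

```text
time_s: 18.4
eef_pos: [552.0, -275.8, 196.2]
ee_rot: [-0.001, 0.981, -0.195, 0.0]
force: [-2.6, 3.8, 6.0]
grip_width: 0.292
grip_force: 98.9
[-2.55575333  3.83734685  6.02534577] [1.06585225 1.36142695 0.08687512] [-0.65  0.56  1.27  0.    1.31  1.31]
(array([-19.25386258,  -3.1802395 ,   0.        ]), np.int64(10))
(array([-17.81870508,  -3.35810762,   0.        ]), np.int64(17))
```

```bash
python3 -m jog '[{"delta_pos":[0,0.3,0],"angular":[0,0,-0.07],"fingers":0},{"delta_pos":[0,0.3,0],"angular":[0,0,-0.14],"fingers":0},{"delta_pos":[0,0.3,0],"angular":[0,0,-0.14],"fingers":0}]'; python3 - <<'E'
from h import *
st=ctrl.sense();print(st['force'],st['wrist_torque'],st['ee_rot'],st['joints'].round(2))
d=snap('side','d10');s=snap('scene','s10')
def yel(c):
    hsv=cv2.cvtColor(c['pixels'],cv2.COLOR_BGR2HSV);m=cv2.inRange(hsv,(20,120,80),(35,255,255))
    u=w2px(c,[553,-278,43.5]);yy,xx=np.nonzero(m);k=np.hypot(xx-u[0],yy-u[1])<18
    return (px2w(c,xx[k].mean(),yy[k].mean(),43.5)-[553,-278,43.5],k.sum()) if k.any() else None
for c in(s,d):print(yel(c))
E
```

```text
time_s: 18.88
eef_pos: [552.2, -275.6, 196.2]
ee_rot: [-0.001, 0.965, -0.263, 0.0]
force: [-3.6, 3.3, 6.0]
grip_width: 0.292
grip_force: 98.8
[-3.58968069  3.30135334  6.02973234] [1.00717839 1.09099701 0.06925412] [-6.90812756e-04  9.64816179e-01 -2.62924156e-01  3.90689180e-04] [-0.65  0.56  1.27  0.    1.31  1.45]
(array([-19.16796698,  -3.50126161,   0.        ]), np.int64(11))
(array([-17.81870508,  -3.35810762,   0.        ]), np.int64(17))
```

```bash
python3 -m jog '[{"delta_pos":[0,0.2,0],"angular":[0,0,-0.1],"fingers":0},{"delta_pos":[0,0.2,0],"angular":[0,0,-0.2],"fingers":0},{"delta_pos":[0,0.2,0],"angular":[0,0,-0.2],"fingers":0}]'; python3 - <<'E'
from h import *
st=ctrl.sense();print(st['force'],st['wrist_torque'],st['tau'].round(2),st['joints'].round(2))
d=snap('side','d11');s=snap('scene','s11');w=snap('wrist','w11')
def cr(i,x,y,w,h,k):return cv2.resize(i[y:y+h,x:x+w],None,fx=k,fy=k,interpolation=cv2.INTER_CUBIC)
o=np.zeros((600,800,3),np.uint8)
o[:300,:400]=cr(s['pixels'],130,200,80,60,5);o[:300,400:]=cr(d['pixels'],410,280,80,60,5)
o[300:,:400]=cr(w['pixels'],237,140,160,120,2.5);o[300:,400:]=cr(w['pixels'],0,0,640,480,.625)
cv2.imwrite('pics/c11.png',o)
E
```

```text
time_s: 19.35
eef_pos: [552.4, -275.5, 196.2]
ee_rot: [-0.0, 0.934, -0.358, 0.001]
force: [-2.7, 4.1, 4.2]
grip_width: 0.294
grip_force: 99.0
[-2.70452789  4.05693028  4.15938286] [ 1.31868517  0.80488517 -0.06783649] [ -1.47 -49.4  -26.18  -0.7   -1.76   0.43] [-0.65  0.56  1.27  0.    1.31  1.65]
```

View pics/c11.png

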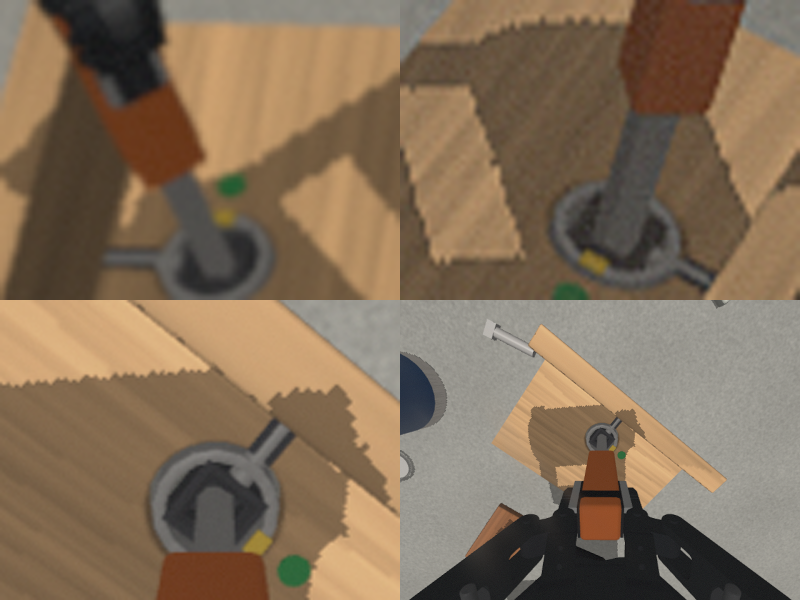

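All views show the yellow mark at the green dot and the panel against the board, so the cam is at its stop and the key is over-wound. I'll unwind into the play, then lift straight out.

```bash
python3 -m jog '[{"delta_pos":[0,0,0],"angular":[0,0,0.15],"fingers":0},{"delta_pos":[0,0,0],"angular":[0,0,0.3],"fingers":0},{"delta_pos":[0,0,0],"angular":[0,0,0.45],"fingers":0},{"delta_pos":[0,0,0],"angular":[0,0,0.55],"fingers":0},{"delta_pos":[0,0,10],"angular":[0,0,0.55],"fingers":0},{"delta_pos":[0,0,25],"angular":[0,0,0.55],"fingers":0},{"delta_pos":[0,0,70],"angular":[0,0,0.55],"fingers":0},{"delta_pos":[0,0,110],"angular":[0,0,0.55],"fingers":0},{"delta_pos":[0,0,110],"angular":[0,0,0.55],"fingers":0}]'; python3 - <<'E'
from h import *
d=snap('side','d12');s=snap('scene','s12');w=snap('wrist','w12')
def yel(c):
    hsv=cv2.cvtColor(c['pixels'],cv2.COLOR_BGR2HSV);m=cv2.inRange(hsv,(20,120,80),(35,255,255))
    u=w2px(c,[553,-278,43.5]);yy,xx=np.nonzero(m);k=np.hypot(xx-u[0],yy-u[1])<18
    return (px2w(c,xx[k].mean(),yy[k].mean(),43.5)-[553,-278,43.5],k.sum()) if k.any() else None
for c in(s,d):print(yel(c))
st=ctrl.sense();print(st['eef_pos'],st['joints'].round(2),rv(gy,-gx).round(3))
# dark-orange key edges in wrist for yaw/tilt: handle centre columns per row
hsv=cv2.cvtColor(w['pixels'],cv2.COLOR_BGR2HSV);m=cv2.inRange(hsv,(3,130,60),(18,255,255))
for r in range(150,420,30):
    x=np.nonzero(m[r,250:400])[0]; print(r,(x.min()+250,x.max()+250) if len(x) else None,end=' ')
g=cv2.cvtColor(w['pixels'],cv2.COLOR_BGR2GRAY)
E
```

```text
time_s: 20.62
eef_pos: [553.4, -277.0, 310.8]
ee_rot: [0.003, 0.996, -0.091, 0.005]
force: [0.4, 1.0, -2.0]
grip_width: 0.287
grip_force: 104.8
(array([-1.50444951e+01, -1.36054584e+01, -1.13686838e-13]), np.int64(13))
(array([-13.99337462, -12.21590012,   0.        ]), np.int64(18))
[ 552.34808848 -276.37359597  305.40680818] [-0.65  0.5   1.09  0.    1.56  1.1 ] [0.79  0.01  0.367]
150 None 180 None 210 None 240 (np.int64(306), np.int64(338)) 270 (np.int64(297), np.int64(345)) 300 (np.int64(292), np.int64(349)) 330 (np.int64(287), np.int64(354)) 360 (np.int64(288), np.int64(353)) 390 None
```

The disc followed the key back by about 31°: the key was wedged from over-driving (lag 38°). The disc needs a second pass: re-align with the socket (now about 41.5°), insert, turn only until the mark reaches the dot, then back off within the play.

```bash
python3 -m jog '[{"delta_pos":[-1,0,-10],"angular":[0,0,0.18],"fingers":0},{"delta_pos":[-2,-1,-20],"angular":[0,0,0.36],"fingers":0},{"delta_pos":[-2.4,-2,-30],"angular":[0,0,0.54],"fingers":0},{"delta_pos":[-2.4,-2,-40],"angular":[0,0,0.72],"fingers":0},{"delta_pos":[-2.4,-2,-52],"angular":[0,0,0.906],"fingers":0},{"delta_pos":[-2.4,-2,-52],"angular":[0,0,0.906],"fingers":0},{"delta_pos":[-2.4,-2,-52],"angular":[0,0,0.906],"fingers":0}]'; python3 - <<'E'
from h import *
d=snap('side','d13');s=snap('scene','s13');w=snap('wrist','w13')
st=ctrl.sense();a=np.radians(41.5)
print(st['eef_pos'],rv(np.array([np.cos(a),np.sin(a),0]),-Z).round(3),np.array([549.9,-278.4,0])-st['eef_pos'])
# wrist: socket orientation by min-area rect of dark pixels, and shank columns
u=w2px(w,[553,-278.5,43.5]);print(u)
g=cv2.cvtColor(w['pixels'],cv2.COLOR_BGR2GRAY)
x0,y0=int(u[0])-24,int(u[1])-24
for r in range(y0,y0+48,2):print(' '.join('%3d'%v for v in g[r,x0:x0+56:2]))
E
```

```text
time_s: 21.65
eef_pos: [550.0, -278.5, 254.1]
ee_rot: [-0.0, 0.936, 0.352, 0.001]
force: [1.0, -0.6, -2.4]
grip_width: 0.293
grip_force: 104.5
[ 550.09760345 -278.51981494  254.38891886] [-0.001  0.003  0.004] [-1.97603452e-01  1.19814939e-01 -2.54388919e+02]
[321.99706831 208.23299406]
113 115 107 110 114 115 114 117 116 112 104 102  96  99 108 112 116 119 119 119 121 120 116 117 116 123 125 125
113 110 108 112 116 114 108 102  92  91  92  91  93  92  92  92  96 106 116 120 120 119 116 116 120 127 125 122
112 107 111 113 115 101  92  89  97 118 135 135 136 137 135 111  97  91  93 113 119 116 116 118 123 127 125 114
109 110 112 113  95  86 102 123 130 129 123 123 123 125 125 134 135 125  97  94 104 116 117 123 126 125 118 113
107 111 113 101  86 104 127 123 118 104  67  50  51  52  71 111 121 126 128  98  92 106 120 125 127 122 115 116
109 112 105  93 104 126 124  99  45  46  45  46  44  44  45  46  53 112 126 130 100  99 115 126 124 119 115 114
111 110 102 101 123 108  59  57  57  59  58  57  58  58  57  59  60  59  68 121 127  97 105 124 123 115 116 113
112 105  94 118 120  97  58 
[... 1175 characters left out ...]
 123 119  65  59  92 120 123
119 115 101  90 117 122  66  62  60  72  92  93  93  93  93  93  91  64  78 123 116 116 125 126  86  61  61 101
120 113 111  98  93 120 126 127 101  93  93  93  94  93  94  93  97 126 123 115  85  73  97 118 126 119  71  59
115 109 113 114  98  92 114 122 128 118  93  93  94  93  93  93  93 118 107  85  99  81  61  66 110 119 129 106
117 112 115 113 115 108  94 100 119 107  93  93  92  93  93  94  92  95  92 110 114 120 114  70  58  77 115 123
117 114 116 116 116 117 118 109  95  96  91  92  93  95  93  93  95 103 112 116 117 119 120 121 101  65  58  99
114 115 114 113 112 119 123 121 116  98  92  93  94  92  93  92  93 112 116 117 120 121 121 121 118 122  86  62
```

The wrist pixel grid shows the socket square to the image and the shank about 2 px off its centre. I can insert.

```bash
python3 -m jog '[{"delta_pos":[-0.5,0.6,-20],"angular":[0,0,0],"fingers":0},{"delta_pos":[-0.5,0.6,-36],"angular":[0,0,0],"fingers":0},{"delta_pos":[-0.5,0.6,-42],"angular":[0,0,0],"fingers":0},{"delta_pos":[-0.5,0.6,-47],"angular":[0,0,0],"fingers":0},{"delta_pos":[-0.5,0.6,-52],"angular":[0,0,0],"fingers":0},{"delta_pos":[-0.5,0.6,-57],"angular":[0,0,0],"fingers":0},{"delta_pos":[-0.5,0.6,-57],"angular":[0,0,0],"fingers":0}]'
```

```text
time_s: 22.68
eef_pos: [549.5, -277.9, 196.8]
ee_rot: [-0.0, 0.936, 0.353, 0.001]
force: [-0.3, 0.6, -1.6]
grip_width: 0.292
grip_force: 104.6
```

```bash
cat >> h.py <<'E'
def yel(c,ctr=(553,-278)):
    hsv=cv2.cvtColor(c['pixels'],cv2.COLOR_BGR2HSV);m=cv2.inRange(hsv,(20,120,80),(35,255,255))
    u=w2px(c,[*ctr,43.5]);yy,xx=np.nonzero(m);k=np.hypot(xx-u[0],yy-u[1])<18
    if not k.any(): return None
    v=px2w(c,xx[k].mean(),yy[k].mean(),43.5)-[*ctr,43.5];return np.degrees(np.arctan2(v[1],v[0])).round(1)%360,k.sum()
def rep():
    st=ctrl.sense();q=st['ee_rot'];print('yel',yel(snap('side','dz')),yel(snap('scene','sz')),'toolyaw',round(np.degrees(2*np.arctan2(q[2],q[1])),1),st['force'].round(1),st['wrist_torque'].round(2),st['eef_pos'].round(1),st['tau'][5])
E
python3 -m jog '[{"delta_pos":[0.1,0.4,0],"angular":[0,0,-0.14],"fingers":0},{"delta_pos":[0.3,0.7,0],"angular":[0,0,-0.28],"fingers":0},{"delta_pos":[0.5,1.1,0],"angular":[0,0,-0.42],"fingers":0},{"delta_pos":[0.8,1.4,0],"angular":[0,0,-0.56],"fingers":0},{"delta_pos":[1.1,1.7,0],"angular":[0,0,-0.7],"fingers":0},{"delta_pos":[1.1,1.7,0],"angular":[0,0,-0.7],"fingers":0}]'; python3 -c "
from h import *
rep()"
```

```text
time_s: 23.42
eef_pos: [550.2, -275.8, 197.0]
ee_rot: [-0.0, 1.0, 0.012, 0.001]
force: [-1.9, 1.0, 0.8]
grip_width: 0.289
grip_force: 104.5
yel (np.float64(205.8), np.int64(19)) None toolyaw 1.3 [-1.9  1.   0.8] [0.56 0.71 0.04] [ 550.2 -275.8  197. ] 0.8426273614168167
```

```bash
python3 -m jog '[{"delta_pos":[0.2,0.3,0],"angular":[0,0,-0.1],"fingers":0},{"delta_pos":[0.5,0.5,0],"angular":[0,0,-0.2],"fingers":0},{"delta_pos":[0.5,0.5,0],"angular":[0,0,-0.2],"fingers":0}]'; python3 -c "
from h import *
rep()"; python3 -m jog '[{"delta_pos":[0.1,0.1,0],"angular":[0,0,-0.07],"fingers":0},{"delta_pos":[0.1,0.1,0],"angular":[0,0,-0.07],"fingers":0}]'; python3 -c "
from h import *
rep()"
```

```text
time_s: 23.9
eef_pos: [550.9, -275.4, 196.9]
ee_rot: [-0.0, 0.996, -0.088, 0.001]
force: [-3.4, 2.4, 0.2]
grip_width: 0.29
grip_force: 104.6
yel (np.float64(194.7), np.int64(16)) (np.float64(191.6), np.int64(4)) toolyaw -10.1 [-3.4  2.4  0.2] [0.71 0.98 0.03] [ 550.9 -275.4  196.9] 0.6159721501171589
time_s: 24.25
eef_pos: [551.1, -275.4, 197.0]
ee_rot: [0.0, 0.992, -0.123, 0.001]
force: [-3.5, 2.1, 0.3]
grip_width: 0.297
grip_force: 104.6
yel (np.float64(191.4), np.int64(18)) (np.float64(189.0), np.int64(8)) toolyaw -14.1 [-3.5  2.1  0.3] [0.87 1.06 0.07] [ 551.1 -275.4  197. ] 0.44348258525133133
```

```bash
python3 -m jog '[{"delta_pos":[0,0.1,0],"angular":[0,0,-0.04],"fingers":0},{"delta_pos":[0,0.1,0],"angular":[0,0,-0.04],"fingers":0}]'; python3 -c "
from h import *
rep()"; python3 -m jog '[{"delta_pos":[0,0,0],"angular":[0,0,0.1],"fingers":0},{"delta_pos":[0,0,0],"angular":[0,0,0.2],"fingers":0},{"delta_pos":[0,0,0],"angular":[0,0,0.2],"fingers":0}]'; python3 -c "
from h import *
rep()"
```

```text
time_s: 24.6
eef_pos: [551.2, -275.3, 196.9]
ee_rot: [0.0, 0.99, -0.143, 0.001]
force: [-2.8, 2.9, 0.6]
grip_width: 0.286
grip_force: 104.7
yel (np.float64(191.3), np.int64(19)) (np.float64(189.0), np.int64(8)) toolyaw -16.4 [-2.8  2.9  0.6] [0.92 1.02 0.12] [ 551.2 -275.3  196.9] 0.33423447981476784
time_s: 25.08
eef_pos: [551.1, -275.7, 196.9]
ee_rot: [0.0, 0.999, -0.044, 0.001]
force: [-3.5, 1.7, -1.7]
grip_width: 0.289
grip_force: 104.4
yel (np.float64(190.7), np.int64(17)) (np.float64(190.3), np.int64(9)) toolyaw -5.1 [-3.5  1.7 -1.7] [0.44 1.12 0.05] [ 551.1 -275.7  196.9] -0.565820038318634
```

```bash
python3 -m jog '[{"delta_pos":[0,0,0],"angular":[0,0,0.1],"fingers":0},{"delta_pos":[0,0,0],"angular":[0,0,0.1],"fingers":0},{"delta_pos":[0,0,10],"angular":[0,0,0.1],"fingers":0},{"delta_pos":[0,0,25],"angular":[0,0,0.1],"fingers":0},{"delta_pos":[0,0,70],"angular":[0,0,0.1],"fingers":0},{"delta_pos":[0,0,115],"angular":[0,0,0.1],"fingers":0},{"delta_pos":[0,0,115],"angular":[0,0,0.1],"fingers":0}]'; python3 -c "
from h import *
rep();print(rv(gy,-gx),ctrl.sense()['joints'].round(2))
o=ctrl.sense()['eef_pos']
for a,b in((165,140),(185,60),(175,40)):print((O+a*gx+b*gz-o).round(1))
"
```

```text
time_s: 26.05
eef_pos: [552.4, -275.9, 317.5]
ee_rot: [0.003, 1.0, 0.006, 0.006]
force: [1.0, 0.0, -1.5]
grip_width: 0.29
grip_force: 104.9
yel (np.float64(190.3), np.int64(17)) (np.float64(193.3), np.int64(12)) toolyaw 0.6 [ 1.   0.  -1.5] [-0.03 -0.   -0.02] [ 552.4 -275.9  317.5] -0.009288814617320895
[0.7825082  0.08814721 0.18287358] [-0.65  0.49  1.08  0.    1.57  0.91]
[-32.4 301.2 -61.3]
[ -18.2  231.9 -103.7]
[ -16.8  225.  -124.9]
```

The disc holds at about 190.5°, at the green dot, after the key came out. Now back to the groove.

```bash
python3 -m jog '[{"delta_pos":[-5,30,10],"angular":[0.13,0.015,0.03],"fingers":0},{"delta_pos":[-10,80,10],"angular":[0.26,0.03,0.06],"fingers":0},{"delta_pos":[-15,130,5],"angular":[0.39,0.045,0.09],"fingers":0},{"delta_pos":[-20,180,0],"angular":[0.52,0.06,0.12],"fingers":0},{"delta_pos":[-25,220,-10],"angular":[0.65,0.075,0.15],"fingers":0},{"delta_pos":[-28,245,-25],"angular":[0.7825,0.088,0.183],"fingers":0},{"delta_pos":[-28,255,-60],"angular":[0.7825,0.088,0.183],"fingers":0},{"delta_pos":[-28,255,-60],"angular":[0.7825,0.088,0.183],"fingers":0}]'; python3 -c "
from h import *
st=ctrl.sense();print(rv(gy,-gx).round(3),st['joints'].round(2),st['eef_pos'])
for b in(45,20):print((O+175*gx-3.5*gy+(5.5+b)*gz-st['eef_pos']).round(1))
"
```

```text
time_s: 27.15
eef_pos: [522.4, -19.7, 250.0]
ee_rot: [-0.382, 0.918, 0.093, -0.042]
force: [0.1, -0.5, -0.2]
grip_width: 0.292
grip_force: 104.2
[-0.003 -0.006 -0.002] [-0.52  0.51  1.4   0.57  1.79  0.81] [522.44894319 -19.71336121 250.00098675]
[  7.3 -24.1 -54.8]
[ 10.9 -41.4 -72.5]
```

```bash
python3 -m jog '[{"delta_pos":[4,-12,-25],"angular":[0,0,0],"fingers":0},{"delta_pos":[7.3,-24,-54.8],"angular":[-0.003,-0.006,-0.002],"fingers":0},{"delta_pos":[7.3,-24,-54.8],"angular":[-0.003,-0.006,-0.002],"fingers":0},{"delta_pos":[7.3,-24,-54.8],"angular":[-0.003,-0.006,-0.002],"fingers":0}]'; python3 - <<'E'
from h import *
def om(c):
    h=cv2.cvtColor(c['pixels'],cv2.COLOR_BGR2HSV);return cv2.inRange(h,(3,130,40),(18,255,255)).astype(np.float32)/255
st=ctrl.sense();e=st['eef_pos']-O;print([round(float(v@e),1) for v in(gx,gy,gz)],rv(gy,-gx).round(3))
mv=np.array([gx@e-164.6,gy@e+3.5,gz@e-5.5])   # predicted shift from home, groove axes
print('pred shift',mv.round(1))
home=O-1.0*gy+2*gz+95*gx
obs=[];J=[]
for n,c,p in(('scene',snap('scene','s14'),ld('s5')),('side',snap('side','d14'),ld('d5'))):
    u0=w2px(p,home);u1=w2px(c,home+mv[0]*gx+mv[1]*gy+mv[2]*gz)
    x,y=u0.round().astype(int)
    T=cv2.GaussianBlur(om(p),(0,0),1)[y-14:y+14,x-14:x+14]
    xs,ys=u1.round().astype(int);I=cv2.GaussianBlur(om(c),(0,0),1)[ys-28:ys+28,xs-28:xs+28]
    r=cv2.matchTemplate(I,T,cv2.TM_CCOEFF_NORMED);_,m,_,l=cv2.minMaxLoc(r)
    o=np.array([xs-14+l[0]-14+14+0,ys-14+l[1]])-[xs,ys]+[xs,ys]-[x,y]-[0,0]
    o=np.array([xs-28+l[0]+14-x,ys-28+l[1]+14-y])
    print(n,'score',round(m,2),'obs',o,'pred',(u1-u0).round(1))
E
```

```text
time_s: 27.65
eef_pos: [530.9, -44.6, 198.9]
ee_rot: [-0.379, 0.92, 0.094, -0.036]
force: [-0.1, 0.2, -1.0]
grip_width: 0.295
grip_force: 104.3
[178.3, -2.5, 52.5] [0.003 0.007 0.001]
pred shift [13.7  1.  47. ]
scene score 0.87 obs [ 14 -13] pred [ 12.3 -12. ]
side score 0.99 obs [-10 -23] pred [ -9.  -21.7]
```

```bash
python3 -m jog '[{"delta_pos":[1.8,-14.1,-14.1],"angular":[0.003,0.007,0],"fingers":0},{"delta_pos":[4,-24.5,-24.7],"angular":[0.003,0.007,0],"fingers":0},{"delta_pos":[5,-29.3,-29.7],"angular":[0.003,0.007,0],"fingers":0},{"delta_pos":[5.5,-32.1,-32.5],"angular":[0.003,0.007,0],"fingers":0},{"delta_pos":[5.5,-32.1,-32.5],"angular":[0.003,0.007,0],"fingers":0}]'; python3 -c "
from h import *
st=ctrl.sense();e=st['eef_pos']-O;print([round(float(v@e),1) for v in(gx,gy,gz)],rv(gy,-gx).round(3),st['force'].round(1),[round(float(v@st['force']),1) for v in(gx,gy,gz)],st['wrist_torque'].round(2))"
```

```text
time_s: 28.38
eef_pos: [536.0, -76.6, 164.6]
ee_rot: [-0.381, 0.919, 0.093, -0.039]
force: [-0.7, -0.8, -0.9]
grip_width: 0.29
grip_force: 104.5
[177.0, -4.0, 5.3] [-0.001 -0.002  0.001] [-0.7 -0.8 -0.9] [-0.2, -0.9, -1.1] [-0.47 -0.09 -0.03]
```

```bash
python3 -m jog '[{"delta_pos":[-0.5,2.0,-3.2],"angular":[0,0,0],"fingers":0},{"delta_pos":[-1,4.4,-6.8],"angular":[0,0,0],"fingers":0},{"delta_pos":[-1.3,6.5,-8.9],"angular":[0,0,0],"fingers":0},{"delta_pos":[-1.4,7,-9.5],"angular":[0,0,0],"fingers":0},{"delta_pos":[-1.4,7,-9.5],"angular":[0,0,0],"fingers":0}]'; python3 - <<'E'
from h import *
st=ctrl.sense();e=st['eef_pos']-O;print([round(float(v@e),1) for v in(gx,gy,gz)],st['force'].round(1),[round(float(v@st['force']),1) for v in(gx,gy,gz)],st['wrist_torque'].round(2))
def om(c):
    h=cv2.cvtColor(c['pixels'],cv2.COLOR_BGR2HSV);return cv2.inRange(h,(3,130,40),(18,255,255)).astype(np.float32)/255
home=O-1.0*gy+2*gz+95*gx
for n,c,p in(('scene',snap('scene','s15'),ld('s5')),('side',snap('side','d15'),ld('d5'))):
    x,y=w2px(p,home).round().astype(int)
    T=cv2.GaussianBlur(om(p),(0,0),1)[y-14:y+14,x-14:x+14];I=cv2.GaussianBlur(om(c),(0,0),1)[y-24:y+24,x-24:x+24]
    _,m,_,l=cv2.minMaxLoc(cv2.matchTemplate(I,T,cv2.TM_CCOEFF_NORMED));print(n,m,np.array(l)-10)
E
```

```text
time_s: 29.0
eef_pos: [534.5, -69.4, 155.3]
ee_rot: [-0.381, 0.919, 0.093, -0.04]
force: [-1.1, 1.8, 0.2]
grip_width: 0.29
grip_force: 104.6
[165.1, -4.0, 3.9] [-1.1  1.8  0.2] [-1.3, -0.7, 1.5] [-0.06  0.01 -0.01]
scene 0.9809110760688782 [ 1 -1]
side 0.9836212396621704 [-1  0]
```

```bash
python3 -m jog '[{"delta_pos":[0,0.2,-2],"angular":[0,0,0],"fingers":0},{"delta_pos":[0,0.3,-3.2],"angular":[0,0,0],"fingers":0},{"delta_pos":[0,0.3,-3.2],"angular":[0,0,0],"fingers":0}]'; python3 - <<'E'
from h import *
st=ctrl.sense();e=st['eef_pos']-O;print([round(float(v@e),1) for v in(gx,gy,gz)],[round(float(v@st['force']),1) for v in(gx,gy,gz)],st['wrist_torque'].round(2))
E
```

```text
time_s: 29.48
eef_pos: [534.9, -69.8, 154.3]
ee_rot: [-0.382, 0.919, 0.093, -0.038]
force: [-2.2, -6.0, 15.8]
grip_width: 0.289
grip_force: 106.8
[164.8, -3.7, 2.9] [15.1, -3.3, 7.3] [1.93 0.98 0.56]
```

Contact at the end plate (15 N along the groove) and on the rest (7 N): the key is home. I'll unload, open, and back off along the key's axis.

```bash
python3 -m jog '[{"delta_pos":[0,-0.3,2.5],"angular":[0,0,0],"fingers":0},{"delta_pos":[0,-0.3,2.5],"angular":[0,0,0],"fingers":0.5},{"delta_pos":[0,-0.3,2.5],"angular":[0,0,0],"fingers":0.8},{"delta_pos":[0,-0.3,2.5],"angular":[0,0,0],"fingers":0.8},{"delta_pos":[2,-10,13],"angular":[0,0,0],"fingers":0.8},{"delta_pos":[6,-30,33],"angular":[0,0,0],"fingers":0.8},{"delta_pos":[12,-60,63],"angular":[0,0,0],"fingers":0.8},{"delta_pos":[18,-90,93],"angular":[0,0,0],"fingers":0.8},{"delta_pos":[20,-100,140],"angular":[0,0,0],"fingers":0.8},{"delta_pos":[20,-100,140],"angular":[0,0,0],"fingers":0.8}]'; python3 - <<'E'
from h import *
def om(c):
    h=cv2.cvtColor(c['pixels'],cv2.COLOR_BGR2HSV);return cv2.inRange(h,(3,130,40),(18,255,255)).astype(np.float32)/255
home=O-1.0*gy+2*gz
for n,c,p in(('scene',snap('scene','s16'),ld('s5')),('side',snap('side','d16'),ld('d5'))):
  print(n,'yel',yel(c))
  for a in(95,185):
    x,y=w2px(p,home+a*gx).round().astype(int)
    T=cv2.GaussianBlur(om(p),(0,0),1)[y-14:y+14,x-14:x+14];I=cv2.GaussianBlur(om(c),(0,0),1)[y-24:y+24,x-24:x+24]
    _,m,_,l=cv2.minMaxLoc(cv2.matchTemplate(I,T,cv2.TM_CCOEFF_NORMED));print(a,round(m,3),np.array(l)-10)
E
```

```text
time_s: 30.72
eef_pos: [555.0, -170.9, 295.5]
ee_rot: [-0.379, 0.92, 0.093, -0.037]
force: [0.2, 0.3, -0.0]
grip_width: 0.799
grip_force: 0.0
scene yel (np.float64(192.0), np.int64(11))
95 0.992 [ 0 -1]
185 0.996 [ 0 -2]
side yel (np.float64(191.9), np.int64(17))
95 0.991 [0 0]
185 0.992 [-1  1]
```

```bash
python3 -c "
from rig import ctrl
print(ctrl.sense()['dq'].round(3));print(ctrl.finish_job())"
```

```text
[ 0.01   0.018  0.032  0.    -0.006 -0.001]
the job is handed in; nothing more can be done
None
```

I handed the job in; no verdict came back, but the final images show the key home in the groove and let go, and the cam at its stop, with the panel last seen tight against the board. It took two turns, because I over-drove the first and the wedged key pulled the disc back about 30° before I re-seated it.

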